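# Unscrew the honey jar and lay its cap on the free saucer

### The job

Tea is being made: open the honey jar by unscrewing its red cap, and set the cap down, top side up, on the saucer that has no mug on it, so that the sticky inside stays off the worktop. Lower the cap onto the saucer rather than dropping it, and leave the jar standing upright where it is and the mug and the other things undisturbed.

Things in the scene. Friction and masses are not known exactly. Their poses are not given: they have to be found in the camera images.
- cap_center (a point): centre (half-way up) of the red plastic screw cap of the honey jar. The cap is round, 59 mm across, 21.5 mm high, hollow below, about 100 g, with fine upright ribs and a flat top; z points up out of its top. Screwed on, its lower edge is 124 mm above the jar's foot and its top 145.5 mm.
- jar_rim (a point): centre of the rim of the jar's neck, 142 mm above its foot, hidden in the cap. Right-hand thread: seen from above the cap is undone anticlockwise. Tight at first (about 0.2 N m), it then turns easily and climbs 2.4 mm per radian (15 mm a turn); after about 240 degrees, 10 mm up, it is free and lifts off. Pulled sooner, it lifts the jar instead.
- jar: the honey jar: amber glass with a pale label, round, 116 mm across up to 84 mm height, then a shoulder narrowing to a neck 45 mm across (52 mm over the thread). About 2.1 kg, loose on the worktop; its weight keeps it from turning along with the cap. Origin: centre of its underside; z up.
- saucer_1: one of two alike cream-white ceramic saucers, loose, 156 mm across, rim 18 mm high, with a flat well 96 mm across whose floor is 5 mm above the worktop. Origin: centre of its underside; z up. A mug stands on one of the two saucers.
- saucer_2: the other of the two alike saucers, same sizes and origin. A mug stands on one of the two saucers.
- mug_center (a point): centre (half-way up, on the axis) of a white ceramic mug with a small pattern, 78 mm across, 93 mm high, its handle reaching 75 mm from the axis; it stands in the well of one of the two saucers. z up.
- kettle: black and grey electric kettle, 162 x 211 x 174 mm, behind the work; origin at its underside, z up. A bystander.
- drink_can: tall drink can, 66 mm across, 168 mm high, behind the jar; origin centre of its underside, z up. A bystander.
- scoop: grey steel measuring spoon, 140 mm long, lying near the front edge of the worktop; origin at its middle. A bystander.
Mind the look-alikes: they are no part of the job. There is more than one size of the part that bears cap_center; the job needs the larger.

How it is judged:
By the outcome, as a careful person would: the job done as asked, in the order asked, and still so for the second after the job is handed in, with the robot touching nothing.
It also fails if it takes over 56 s, if anything falls off the work surface, if the arm or the gripper's body presses on something with over 40 N, if the wrist force passes 120 N, or if a joint passes its speed limit or range.

### The arm

A 6-joint arm with a two-finger parallel gripper is mounted at the origin on a cart in front of the work surface, level with it; the furniture and walls round the work are solid. World frame = base frame: x ahead of the robot, y to its left, z up, the work surface at z = 0. Lengths are in mm, angles in degrees, forces in N, time in s.
With the tool pointing down it reaches from about 350 to 850 mm from the base axis. Payload 8.1 kg.
Tool frame: the origin (TCP) lies at the centre of the arm's flange, where the gripper is bolted on; the fingertips stand 173 mm ahead of it and the grasp point (between the pads) lies 155 mm ahead of it; z points along the fingers, y is the line along which they close (so a half turn about z gives the same grasp; the last joint's range is limited). The gripper opens to 85 mm and grips with 20 to 120 N. Pads are 22 mm wide; open, the fingers measure 114 mm over their backs; the gripper's body (76 mm by 85 mm) begins 54 mm behind the grasp point. The pads swing forward as they close: fully open they stand 13 mm farther back than shut.
Start: joints at [-74.45, 7.471, 85.268, -0, 87.261, -4.893], TCP at [209.587, -562.21, 404.692] pointing down, gripper open.
Joint ranges: [-169.43, 169.43], [-51.17, 129.36], [1.28, 143.12], [-76.62, 256.62], [0, 156.53], [-152.29, 152.29]. Speed limits (degrees/s): [136.94, 136.94, 159.86, 180, 180, 180].

### API

Orientations are given as [roll, pitch, yaw] about the fixed x, y, z axes, in that order (R = Rz(yaw) Ry(pitch) Rx(roll)).
In Python, from bench import * gives the robot as it stands.
- The arm moves only by the shell command python3 -m jog 'ROWS' [FORCE]. ROWS is text: rows parted by semicolons, each of 7 numbers parted by spaces: the shift along the tool's x, y, z scaled (see below), then the turn, a rotation vector about the tool's x, y, z scaled (see below), then the closure, from -1 (fully open) to 1 (shut). In form: tx ty tz wx wy wz hand; .... A call has 1 to 5 rows; each row shifts and turns the commanded pose from where the row before left it, along the tool's axes as they then stand; what a row does not reach is not made up. The controller multiplies each number of a shift by 0.1 m and each number of a turn by 60 degrees. A row lasts 1/8 s, in which the tool goes at most 62.5 mm and 10.7 degrees, less where a joint would pass 70% of its speed; a pose out of reach is approached as far as the arm can. A call with a number of a shift or a turn outside -1 to 1 is refused whole. A call with a gripper value outside its range is refused whole. The fingers move at their own pace and stop on an object; FORCE is the grip in N (left out, the last holds). Time passes only in rows, so rows that do not move let the fingers close. It gives the time, the measured TCP pose, the force, the opening and the grip force at its end, in the units of the state.
- sense(): the state, without advancing time (a new reading comes with each control period).
- snapshot(name): name is "scene" or "top" or "wrist"; returns a dict with "img" (400x640x3 uint8, red, green, blue), "fx", "fy", "cx", "cy" (pixels), "dist" ([k1, k2, p1, p2, k3] as OpenCV has them; the pictures are not rectified), "extrinsics" (4x4, takes a point from camera to world coordinates). Camera axes: x right, y down, z forward; pixel columns grow to the right and rows downward; lengths in mm; the calibration is good to about 2 mm. A picture is of the moment at which its call begins. There is no depth.
- hand_in(): hands the job in; it is judged then, once.
The state is a dict: "time": time; "joint_pos": joint angles; "qd": joint speeds; "joint_efforts": joint torques, N m; "tool_pos": TCP position; "tcp_rot": TCP orientation; "ft_force": force on the tool from outside, world axes, zero at the start; "wrist_torque": the same for the moment, N m; "finger_gap": finger opening in mm; "grip_force": force on a finger pad.
Only numpy, scipy, OpenCV 4.12 (cv2) and the standard library are available. Lean on these libraries where they do the work, as an engineer would, in place of code of your own. Each camera call takes 0.05 s, during which the arm holds its last target. There are 200 camera calls.

## Working session

There is one attempt and no reset: what is moved stays moved. The work goes in short steps, Python scripts to look and compute and a shell command to move; the robot and the scene stay as the last step left them, time stands still between calls to the robot, and variables do not carry over. Pictures are saved under pics/ and viewed, at most 10 in all, crops included, and the job is handed in when it is done.

```bash
mkdir -p pics; ls
python3 - <<'E'
from bench import *
import cv2,pickle
s=sense();print(s['time'],s['tool_pos'],s['tcp_rot'],s['finger_gap'])
d={}
for n in ("scene","top"):
    p=snapshot(n);d[n]=p
    cv2.imwrite(f"pics/{n}0.png",p["img"][:,:,::-1])
    print(n,p['fx'],p['fy'],p['cx'],p['cy'],p['dist']);print(p['extrinsics'])
pickle.dump(d,open('d0.pkl','wb'))
E
```

```text
pics
0.0 [ 209.52839666 -561.97278813  403.62869053] [-1.79892474e+02 -9.02781596e-03  2.04428958e+01] 85.5437153225787
scene 447.9433331820107 447.9433331820107 317.7265953925335 194.29436054193047 [-0.11733626  0.          0.          0.          0.        ]
[[-5.10412295e-01 -7.56017194e-01  4.09777123e-01  7.75440939e+01]
 [-8.59864071e-01  4.54592938e-01 -2.32333898e-01  2.80193094e+02]
 [-1.06333646e-02 -4.70938704e-01 -8.82101847e-01  1.17723059e+03]
 [ 0.00000000e+00  0.00000000e+00  0.00000000e+00  1.00000000e+00]]
top 450.7460209053658 450.7460209053658 318.8883975136375 196.54526880374308 [0.01981775 0.         0.         0.         0.        ]
[[ 4.25894945e-01 -8.00902067e-01  4.20914925e-01  7.31001374e+01]
 [-9.04772166e-01 -3.77467321e-01  1.97245404e-01 -2.28048225e+02]
 [ 9.07377266e-04 -4.64837929e-01 -8.85395322e-01  1.16641234e+03]
 [ 0.00000000e+00  0.00000000e+00  0.00000000e+00  1.00000000e+00]]
```

View pics/scene0.png

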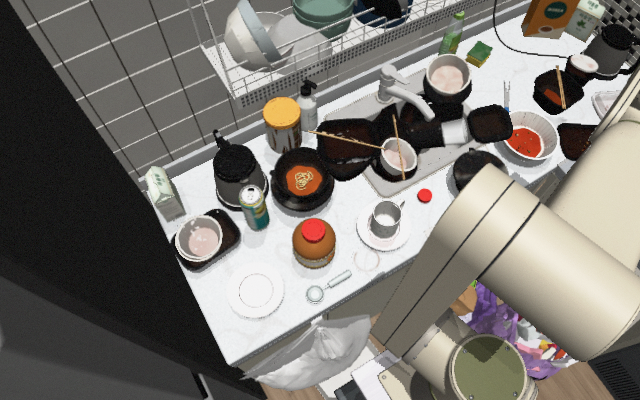

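View pics/top0.png

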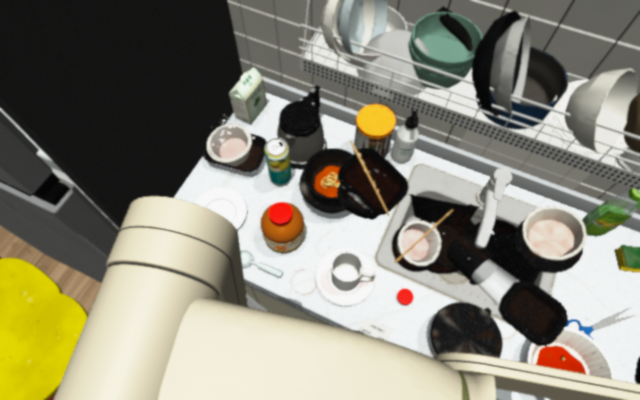

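The scene view shows the red jar cap at about (314,231), the empty saucer at (256,290), the mug's saucer at (385,222) and a small loose cap at (425,196). In the top view the jar cap is at (281,213), and the empty saucer, at (222,210), is partly hidden by the arm.

```bash
cat > h.py <<'E'
import cv2,numpy as np
def ray(p,uv):
    K=np.array([[p['fx'],0,p['cx']],[0,p['fy'],p['cy']],[0,0,1]])
    n=cv2.undistortPoints(np.float64(uv).reshape(-1,1,2),K,np.array(p['dist'])).reshape(-1,2)
    E=np.array(p['extrinsics']);return E[:3,3],np.c_[n,np.ones(len(n))]@E[:3,:3].T
def onz(p,uv,z):
    o,d=ray(p,uv);return o+d*((z-o[2])/d[:,2:])
def tri(ps,uvs):
    A=0;b=0;
    for p,uv in zip(ps,uvs):
        o,d=ray(p,[uv]);d=d[0]/np.linalg.norm(d[0]);M=np.eye(3)-np.outer(d,d);A=A+M;b=b+M@o
    return np.linalg.solve(A,b)
def red(img):
    h=cv2.cvtColor(img,cv2.COLOR_RGB2HSV)
    return (((h[...,0]<6)|(h[...,0]>174))&(h[...,1]>170)&(h[...,2]>110)).astype(np.uint8)
E
python3 - <<'E'
import pickle
from h import *
d=pickle.load(open('d0.pkl','rb'))
for n in d:
    p=d[n];m=red(p['img']);N,l,st,c=cv2.connectedComponentsWithStats(m)
    for i in range(1,N):
        if st[i,4]>80: print(n,st[i],c[i],onz(p,[c[i]],135)[0])
    # saucer: bright low-sat edge points
for uv,n in (((256,290),'scene'),((385,222),'scene'),((314,243),'scene')): print(uv,onz(d[n],[uv],18))
p=d['scene']
# saucer extremes: left,right,top,bottom guesses; refine with edges
g=cv2.cvtColor(p['img'],cv2.COLOR_RGB2GRAY);e=cv2.Canny(g[255:325,220:292],25,60)
c0=onz(p,[(256,290)],18)[0]
pts=np.argwhere(e)[:,::-1]+[220,255]
W=onz(p,pts,18)[:,:2]
best=max(((np.sum(abs(np.hypot(*(W-(c0[:2]+[a,b])).T)-78)<2.5),a,b) for a in range(-20,21,2) for b in range(-20,21,2)))
print('saucer',c0[:2]+best[1:],best,len(W))
print('can',onz(d['scene'],[(253,192)],168),'scoop',onz(p,[(313,295),(350,274)],5))
cv2.imwrite('pics/crop.png',cv2.resize(p['img'][150:330,150:450,::-1],None,fx=2.6,fy=2.6,interpolation=cv2.INTER_CUBIC))
E
```

```text
scene [507 129  34  28 529] [525.13043478 141.65406427] [ 401.41740705 -594.88814069  135.        ]
scene [418 189  14  13 139] [424.5323741  194.94244604] [ 414.3984844  -235.53032852  135.        ]
scene [301 219  24  24 444] [312.97297297 229.97522523] [479.83721293  68.28095785 135.        ]
top [269 203  23  23 421] [280.2280285  213.33491686] [478.18318918  69.88322149 135.        ]
top [398 289  14  15 168] [404.61904762 296.33333333] [ 412.15862665 -288.5738942   135.        ]
top [539 349  31  18 140] [553.13571429 357.72857143] [ 423.18784645 -624.22879571  135.        ]
top [565 351  20  22 137] [573.24087591 364.15328467] [ 428.49346034 -665.46396582  135.        ]
(256, 290) [[452.78139795 262.43373496  18.        ]]
(385, 222) [[ 440.67695747 -143.50084826   18.        ]]
(314, 243) [[489.55891366  61.99225721  18.        ]]
saucer [458.78139795 262.43373496] (np.int64(113), 6, 0) 466
can [[637.92547133 153.64268831 168.        ]] scoop [[367.13237228 137.43100751   5.        ]
 [365.71682539  21.61668379   5.        ]]
```

View pics/crop.png

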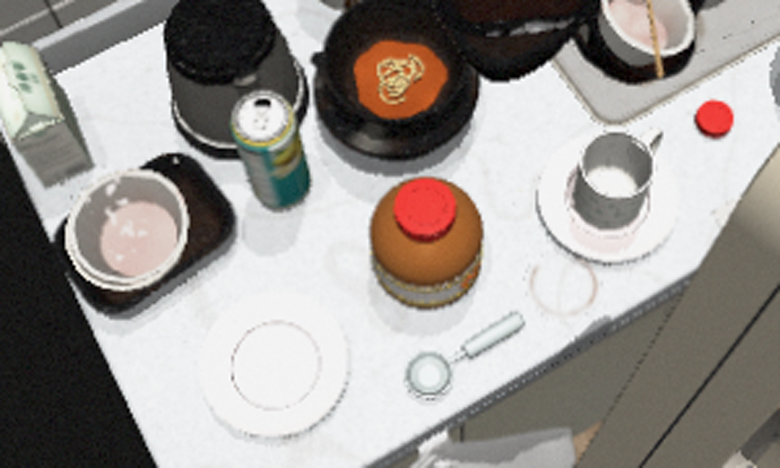

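The crop shows the free saucer centred near crop pixel (276,365), so about (452,262) in the world. The cap is at about (479,69) by both views. I'll move over the jar at the current height, then turn the wrist to the start of its anticlockwise range.

```bash
R='.315 -.331 0 0 0 0 -1'
python3 -m jog '.315 -.331 0 0 0 0 -1;.315 -.331 0 0 0 0 -1;.315 -.331 0 0 0 0 -1;.315 -.331 0 0 0 0 -1;.315 -.331 0 0 0 0 -1'
python3 -m jog '.315 -.331 0 0 0 0 -1;.315 -.331 0 0 0 0 -1;.315 -.331 0 0 0 0 -1;.315 -.331 0 0 0 0 -1;.315 -.331 0 0 0 0 -1' |tail -5
```

```text
time: 0.72
tool_pos: [299.6, -350.6, 404.2]
tcp_rot: [-180.0, -0.0, 20.4]
ft_force: [0.5, -0.0, -0.1]
finger_gap: 85.4
grip_force: 0.0
tool_pos: [389.3, -140.6, 404.4]
tcp_rot: [-180.0, 0.0, 20.4]
ft_force: [1.2, -0.1, 0.6]
finger_gap: 85.5
grip_force: 0.0
```

```bash
python3 -m jog '.315 -.331 0 0 0 0 -1;.315 -.331 0 0 0 0 -1;.315 -.331 0 0 0 0 -1;.315 -.331 0 0 0 0 -1;.315 -.331 0 0 0 0 -1'|tail -1
python3 -m jog '0 0 0 0 0 .172 -1;0 0 0 0 0 .172 -1;0 0 0 0 0 .172 -1;0 0 0 0 0 .172 -1;0 0 0 0 0 .172 -1'|tail -1
python3 -m jog '0 0 0 0 0 .172 -1;0 0 0 0 0 0 -1;0 0 0 0 0 0 -1'
python3 - <<'E'
from bench import *
from h import *
import pickle
s=sense();print(s['joint_pos'],s['time'])
p=snapshot("wrist");pickle.dump(p,open('w1.pkl','wb'));cv2.imwrite('pics/w1.png',p['img'][:,:,::-1])
print(p['extrinsics'],p['fx'])
N,l,st,c=cv2.connectedComponentsWithStats(red(p['img']))
for i in range(1,N):
    if st[i,4]>300: print(st[i],c[i],onz(p,[c[i]],145.5)[0])
E
```

```text
grip_force: 0.0
grip_force: 0.0
time: 2.98
tool_pos: [478.8, 68.1, 404.5]
tcp_rot: [180.0, 0.0, -41.2]
ft_force: [0.5, 0.4, 0.4]
finger_gap: 85.3
grip_force: 0.0
[ 2.01367579e+00 -1.08226522e+01  1.03228204e+02 -9.10292981e-05
  8.76205823e+01  1.33252587e+02] 2.975
[[-6.59081407e-01 -7.26381351e-01 -1.94889282e-01  5.27987286e+02]
 [-7.52070360e-01  6.37038128e-01  1.69034305e-01  2.52689483e+01]
 [ 1.36853651e-03  2.57977820e-01 -9.66149870e-01  3.73812296e+02]
 [ 0.00000000e+00  0.00000000e+00  0.00000000e+00  1.00000000e+00]] 290.76270272180375
```

View pics/w1.png

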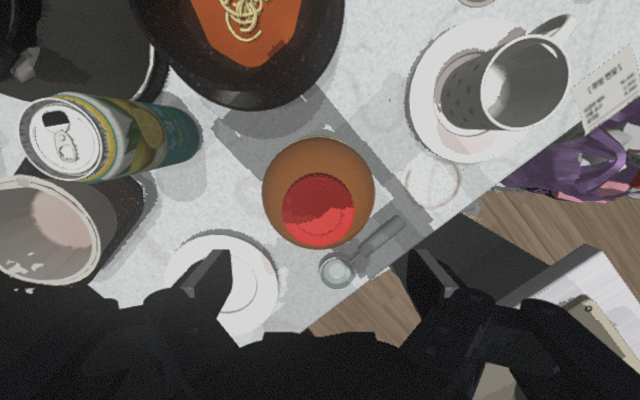

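The wrist view shows the cap top at about (318,211), half in shadow, between the fingers. The empty saucer is at about (222,288), partly behind the left finger.

Run:
```python
from h import *
import pickle
p=pickle.load(open('w1.pkl','rb'));im=p['img']
h=cv2.cvtColor(im,cv2.COLOR_RGB2HSV)
m=(((h[...,0]<5)|(h[...,0]>172))&(h[...,1]>130)&(h[...,2]>60)).astype(np.uint8)
m[:160]=0;m[265:]=0;m[:,:270]=0;m[:,370:]=0
m=cv2.morphologyEx(m,cv2.MORPH_OPEN,np.ones((3,3)))
c=max(cv2.findContours(m,0,2)[0],key=cv2.contourArea);x=cv2.boundingRect(c);print(x)
W=onz(p,c.reshape(-1,2),145.5)[:,:2].astype(np.float32)
print('circle',cv2.minEnclosingCircle(W), 'mean',cv2.fitEllipse(W))
uv=[(165,290),(178,258),(210,237),(245,238),(270,258),(279,285),(270,315),(240,335)]
W=onz(p,uv,18)[:,:2];A=np.c_[2*W,np.ones(len(W))];s=np.linalg.lstsq(A,(W**2).sum(1),rcond=None)[0]
print('saucer',s[:2],np.sqrt(s[2]+s[0]**2+s[1]**2))
```

```text
(282, 173, 72, 73)
circle ((479.6139831542969, 68.5546875), 30.725364685058594) mean ((479.4443664550781, 68.88224029541016), (57.802188873291016, 60.70281219482422), 44.52775573730469)
saucer [454.52573498 261.59148036] 76.54241050986576
```

```bash
python3 -m jog '0 -.009 .296 0 0 0 -1;0 0 .296 0 0 0 -1;0 0 .296 0 0 0 -1;0 0 .296 0 0 0 -1;0 0 0 0 0 0 -1' 50
python3 -m jog '0 0 0 0 0 0 1;0 0 0 0 0 0 1;0 0 0 0 0 0 1;0 0 0 0 0 0 1;0 0 0 0 0 0 1' 50
```

```text
time: 3.65
tool_pos: [478.2, 68.7, 283.8]
tcp_rot: [179.8, 0.2, -41.4]
ft_force: [-0.4, -0.7, 0.3]
finger_gap: 85.5
grip_force: 0.0
time: 4.28
tool_pos: [480.2, 68.7, 287.6]
tcp_rot: [-179.9, -0.1, -41.5]
ft_force: [1.3, 0.2, 6.2]
finger_gap: 57.9
grip_force: 53.0
```

```bash
python3 -m jog '0 0 0 0 0 -.08 1;0 0 -.004 0 0 -.16 1;0 0 -.004 0 0 -.16 1;0 0 -.004 0 0 -.16 1;0 0 -.004 0 0 -.16 1'
python3 -c "
from bench import *
s=sense();print(s['wrist_torque'],s['joint_pos'])"
```

```text
time: 4.9
tool_pos: [479.9, 68.8, 288.6]
tcp_rot: [-180.0, -0.1, 2.0]
ft_force: [2.2, 1.2, 2.5]
finger_gap: 58.3
grip_force: 52.9
[ 0.17689851 -0.27480488 -0.12717719] [ 2.09188237e+00 -5.55848086e+00  1.10862442e+02  1.52607661e-02
  7.46123880e+01  9.00533873e+01]
```

```bash
python3 -m jog '0 0 -.004 0 0 -.16 1;0 0 -.004 0 0 -.16 1;0 0 -.004 0 0 -.16 1;0 0 -.004 0 0 -.16 1;0 0 -.004 0 0 -.16 1'
python3 -m jog '0 0 -.004 0 0 -.16 1;0 0 -.004 0 0 -.16 1;0 0 -.004 0 0 -.16 1;0 0 -.004 0 0 -.16 1;0 0 -.004 0 0 -.16 1'
python3 -c "
from bench import *
from h import *
s=sense();print(s['wrist_torque'],s['joint_pos'])
p=snapshot('scene');cv2.imwrite('pics/s2.png',cv2.resize(p['img'][140:320,210:400,::-1],None,fx=3,fy=3))"
```

```text
time: 5.52
tool_pos: [479.8, 69.6, 290.4]
tcp_rot: [-180.0, -0.2, 50.0]
ft_force: [0.7, 6.3, 2.0]
finger_gap: 58.0
grip_force: 53.1
time: 6.15
tool_pos: [478.8, 68.9, 291.7]
tcp_rot: [-179.9, -0.0, 98.0]
ft_force: [-6.7, 0.6, 4.5]
finger_gap: 57.8
grip_force: 53.5
[-0.03471412  0.93988177 -0.35382504] [ 2.10459460e+00 -5.80360114e+00  1.10742302e+02  2.39980864e-02
  7.52096769e+01 -5.93442031e+00]
```

View pics/s2.png

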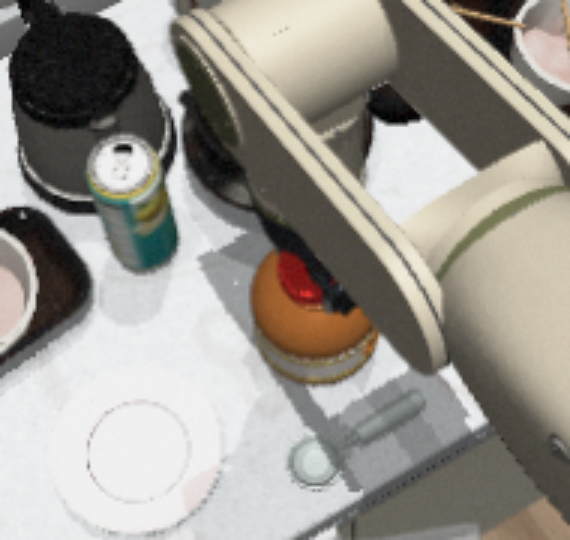

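The jar still stands upright in the same place with the gripper on its cap, and the side forces are small. I'll keep unscrewing.

```bash
python3 -m jog '0 0 -.004 0 0 -.16 1;0 0 -.004 0 0 -.16 1;0 0 -.004 0 0 -.16 1;0 0 -.004 0 0 -.16 1;0 0 -.004 0 0 -.16 1'
python3 -m jog '0 0 -.004 0 0 -.16 1;0 0 -.004 0 0 -.16 1;0 0 -.004 0 0 -.16 1;0 0 -.004 0 0 -.16 1;0 0 -.004 0 0 -.16 1'
python3 -m jog '0 0 -.004 0 0 -.16 1;0 0 -.004 0 0 -.16 1;0 0 -.004 0 0 -.16 1;0 0 0 0 0 0 1'
python3 -c "
from bench import *
s=sense();print(s['wrist_torque'],s['joint_pos'])"
```

```text
time: 6.82
tool_pos: [479.1, 68.0, 293.7]
tcp_rot: [-179.9, -0.0, 146.0]
ft_force: [-0.3, -6.6, 1.0]
finger_gap: 58.1
grip_force: 53.1
time: 7.45
tool_pos: [479.8, 67.8, 296.0]
tcp_rot: [-179.9, 0.0, -166.0]
ft_force: [2.5, -6.3, 0.3]
finger_gap: 58.2
grip_force: 53.4
time: 7.95
tool_pos: [480.3, 68.5, 297.7]
tcp_rot: [-179.9, 0.1, -137.3]
ft_force: [6.0, 0.1, -1.1]
finger_gap: 58.1
grip_force: 53.6
[-0.07849546 -0.92656933  0.02408031] [ 2.06786474e+00 -6.11380690e+00  1.10375413e+02 -1.64923512e-02
  7.55647820e+01 -1.30584151e+02]
```

```bash
python3 -m jog '0 0 -.02 0 0 0 1;0 0 -.02 0 0 0 1;0 0 0 0 0 0 1'
```

```text
time: 8.32
tool_pos: [479.1, 68.7, 300.2]
tcp_rot: [179.9, -0.1, -137.5]
ft_force: [3.7, -0.2, -9.3]
finger_gap: 58.3
grip_force: 55.8
```

```bash
python3 -m jog '0 0 .02 0 0 -.1 1;0 0 0 0 0 -.1 1;0 0 0 0 0 -.08 1;0 0 0 0 0 0 1'
python3 -c "
from bench import *
s=sense();print(s['wrist_torque'],s['joint_pos'])"
python3 -m jog '0 0 -.02 0 0 0 1;0 0 -.01 0 0 0 1;0 0 0 0 0 0 1;0 0 0 0 0 0 1'
```

```text
time: 8.82
tool_pos: [479.4, 69.6, 299.5]
tcp_rot: [179.9, 0.1, -120.6]
ft_force: [-0.3, 6.2, -1.7]
finger_gap: 58.0
grip_force: 56.5
[0.99440511 0.00173131 0.0437507 ] [ 2.14635169e+00 -6.25321392e+00  1.10304035e+02  1.28279670e-01
  7.59555008e+01 -1.47304499e+02]
time: 9.32
tool_pos: [479.7, 68.5, 302.8]
tcp_rot: [-179.9, -0.0, -120.7]
ft_force: [-0.5, 0.6, 2.3]
finger_gap: 58.0
grip_force: 56.9
```

```bash
python3 -m jog '0 0 -.05 0 0 0 1;0 0 -.1 0 0 0 1;0 0 0 0 0 0 1'
python3 -m jog '0 0 -.25 0 0 0 1;0 0 -.25 0 0 0 1;0 0 -.2 0 0 0 1;0 0 0 0 0 0 1'
python3 - <<'E'
from bench import *
from h import *
import pickle
p=snapshot("wrist");pickle.dump(p,open('w2.pkl','wb'));cv2.imwrite('pics/w2.png',p['img'][:,:,::-1])
E
```

```text
time: 9.7
tool_pos: [480.0, 68.7, 318.4]
tcp_rot: [-179.9, 0.1, -120.7]
ft_force: [0.1, -0.3, -0.2]
finger_gap: 58.4
grip_force: 56.5
time: 10.2
tool_pos: [480.0, 68.7, 388.8]
tcp_rot: [-179.8, 0.1, -120.7]
ft_force: [0.8, -0.3, -0.8]
finger_gap: 57.5
grip_force: 56.5
```

View pics/w2.png

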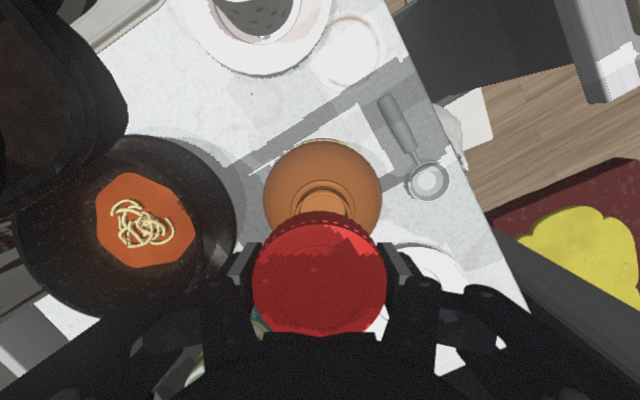

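The wrist view shows the cap held level between the pads at about (320,280). The jar's open neck is at about (322,200), and the jar and scoop are undisturbed. I'll go to the saucer.

```bash
python3 -m jog '-.2545 .2025 0 0 0 0 1;-.2545 .2025 0 0 0 0 1;-.2545 .2025 0 0 0 0 1;-.2545 .2025 0 0 0 0 1;-.2545 .2025 0 0 0 0 1'|tail -1
python3 -m jog '-.2545 .2025 0 0 0 0 1;0 0 .25 0 0 0 1;0 0 .25 0 0 0 1;0 0 .25 0 0 0 1;0 0 0 0 0 0 1'
python3 - <<'E'
from bench import *
from h import *
import pickle
p=snapshot("wrist");pickle.dump(p,open('w3.pkl','wb'));cv2.imwrite('pics/w3.png',p['img'][:,:,::-1])
E
```

```text
grip_force: 56.5
time: 11.5
tool_pos: [451.4, 261.4, 308.2]
tcp_rot: [179.8, -0.3, -120.7]
ft_force: [0.2, 0.7, -1.0]
finger_gap: 57.9
grip_force: 56.5
```

View pics/w3.png

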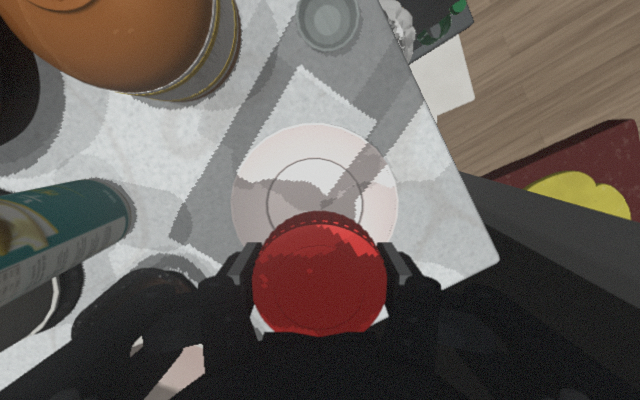

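The saucer rim runs from x=232 to 397 with its top at y=124, and its well is centred at about (316,205). The cap is above its near side in the view. I'll check the saucer centre against the TCP.

Run:
```python
from h import *
import pickle
p=pickle.load(open('w3.pkl','rb'))
def fit(uv,z):
    W=onz(p,uv,z)[:,:2];A=np.c_[2*W,np.ones(len(W))];s=np.linalg.lstsq(A,(W**2).sum(1),rcond=None)[0]
    print(s[:2],np.sqrt(s[2]+s[0]**2+s[1]**2))
fit([(232,200),(397,207),(315,124),(258,145),(372,145),(236,225),(393,228)],18)
fit([(267,205),(363,205),(315,158),(283,169),(348,169)],5)
# cap height: left/right extremes of top rim, r=29.5
o,d=ray(p,[(253,281),(387,281)]);print('cap top z', o[2]+d[0,2]*59/np.linalg.norm(d[1]-d[0]))
```

```text
[456.49600015 264.592459  ] 75.99860963141161
[456.71337825 265.27388908] 46.60485725300188
cap top z 162.04742725664983
```

```bash
python3 -m jog '-.04 -.02 .25 0 0 0 1;0 0 .35 0 0 0 1;0 0 .35 0 0 0 1;0 0 .25 0 0 0 1;0 0 0 0 0 0 1'
python3 -m jog '0 0 0 0 0 0 1;0 0 0 0 0 0 1'
```

```text
time: 12.18
tool_pos: [456.0, 264.1, 190.9]
tcp_rot: [179.9, -0.2, -120.7]
ft_force: [0.0, 0.4, -1.2]
finger_gap: 57.9
grip_force: 56.5
time: 12.42
tool_pos: [457.7, 264.9, 194.1]
tcp_rot: [-179.9, 0.2, -120.7]
ft_force: [0.6, 0.3, 0.1]
finger_gap: 57.5
grip_force: 56.5
```

Contact is expected at a TCP height of about 170–173, so I'll approach slowly and watch the force.

```bash
python3 -m jog '0 0 .08 0 0 0 1;0 0 .06 0 0 0 1;0 0 0 0 0 0 1'
python3 -m jog '0 0 .02 0 0 0 1;0 0 .02 0 0 0 1;0 0 0 0 0 0 1'
```

```text
time: 12.8
tool_pos: [456.2, 264.2, 177.1]
tcp_rot: [179.9, -0.1, -120.7]
ft_force: [0.1, 0.8, -0.5]
finger_gap: 58.4
grip_force: 56.5
time: 13.18
tool_pos: [456.7, 264.5, 174.1]
tcp_rot: [-180.0, 0.0, -120.7]
ft_force: [-1.0, 0.9, -0.3]
finger_gap: 58.3
grip_force: 56.6
```

```bash
python3 -m jog '0 0 .01 0 0 0 1;0 0 .01 0 0 0 1;0 0 0 0 0 0 1'
```

```text
time: 13.55
tool_pos: [456.9, 264.6, 173.9]
tcp_rot: [180.0, -0.0, -120.7]
ft_force: [-8.7, -4.9, 18.8]
finger_gap: 58.0
grip_force: 67.0
```

```bash
python3 -m jog '0 0 -.01 0 0 0 1;0 0 0 0 0 0 1' 20
python3 -m jog '0 0 0 0 0 0 .2;0 0 0 0 0 0 -.5;0 0 0 0 0 0 -.6;0 0 0 0 0 0 -.6;0 0 0 0 0 0 -.6'
```

```text
time: 13.8
tool_pos: [456.8, 264.5, 173.9]
tcp_rot: [-180.0, 0.0, -120.7]
ft_force: [-3.3, -2.6, 9.1]
finger_gap: 58.2
grip_force: 61.9
time: 14.42
tool_pos: [456.6, 264.4, 173.0]
tcp_rot: [180.0, -0.0, -120.7]
ft_force: [0.3, -0.3, 0.3]
finger_gap: 68.3
grip_force: 0.0
```

```bash
python3 -m jog '0 0 -.05 0 0 0 -.7;0 0 -.1 0 0 0 -.8;0 0 -.2 0 0 0 -.9;0 0 -.4 0 0 0 -1;0 0 -.5 0 0 0 -1'
python3 -m jog '0 0 -.5 0 0 0 -1;0 0 -.3 0 0 0 -1;0 0 0 0 0 0 -1;0 0 0 0 0 0 -1'
python3 - <<'E'
from bench import *
from h import *
import pickle
p=snapshot("wrist");pickle.dump(p,open('w4.pkl','wb'));a=p['img'][:,:,::-1]
b=snapshot("scene")['img'][100:340,150:470,::-1]
cv2.imwrite('pics/w4.png',np.vstack([cv2.resize(a,(480,300)),cv2.resize(b,(400,300)).copy() if 0 else cv2.copyMakeBorder(cv2.resize(b,(400,300)),0,0,0,80,0)]))
E
```

```text
time: 15.05
tool_pos: [456.1, 264.2, 299.1]
tcp_rot: [179.9, -0.1, -120.7]
ft_force: [1.0, -0.4, -0.1]
finger_gap: 85.1
grip_force: 0.0
time: 15.55
tool_pos: [456.4, 264.4, 377.7]
tcp_rot: [180.0, -0.0, -120.7]
ft_force: [-0.1, -0.8, -1.1]
finger_gap: 85.4
grip_force: 0.0
```

View pics/w4.png

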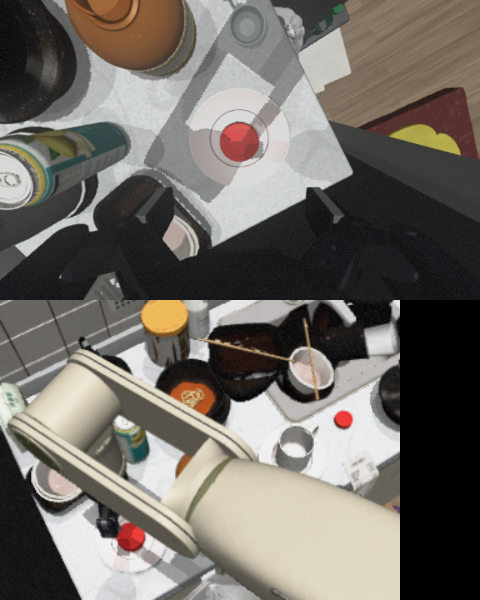

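The picture shows the cap lying flat, top side up, in the saucer's well at about (239,142) in the upper half. The jar is upright and open, the mug and the other things are undisturbed, and the gripper is clear.

```bash
python3 -c "
from bench import *
print(hand_in())"
```

```text
the job is handed in; nothing more can be done
None
```

The honey jar is open and its red cap lies top side up in the well of the empty saucer; the jar stands upright, the mug and the other things look undisturbed, and I handed the job in at about 15.7 s.

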